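# Seat a label holder behind the shelf lip and hold it home

### The arm

A 6-joint arm with a two-finger parallel gripper is mounted at the origin on the work surface. World frame = base frame: x ahead of the robot, y to its left, z up, the work surface at z = 0. Lengths are in m, angles in rad, forces in N, time in s.
With the tool pointing down it reaches from about 0.4 to 0.825 m from the base axis. Payload 7 kg.
Tool frame: the origin (TCP) lies at the very end of the fingers, on their centre line; the grasp point (between the pads) lies arm.grip_point_offset behind it (arm.grip_point_offset is the distance from the TCP to the grasp point, in m); z points along the fingers, y is the line along which they close (so a half turn about z gives the same grasp; the last joint's range is limited). The gripper opens to 88 mm and grips with 3 to 60 N. Pads are 19 mm wide; open, the fingers measure 130 mm over their backs; the gripper's body (78 mm by 193 mm) begins 47 mm behind the grasp point.
Start: joints at [1.443, 0.359, 0.012, 0, -1.224, -0.288], TCP at [0.273, 0.617, 0.227] pointing down, gripper open.
Joint ranges: [-3.07, 3.07], [-1.43, 2.12], [-1.02, 1.25], [-3.03, 1.67], [-3.05, -0], [-3.03, 3.03]. Speed limits (rad/s): [2.39, 2.39, 3.01, 3.14, 3.14, 3.14].

### API

Orientations are given as [roll, pitch, yaw] about the fixed x, y, z axes, in that order (R = Rz(yaw) Ry(pitch) Rx(roll)).
In Python, from station import arm gives the robot as it stands.
- The arm moves only by the shell command python3 -m crank 'ROWS' [OPENING] [FORCE]. ROWS is JSON, a list of rows, each an object of numbers: "dx", "dy", "dz": the shift along the tool's x, y, z in cm; "wx", "wy", "wz": the turn, a rotation vector about the tool's x, y, z in degrees. A call has exactly 10 rows; each row is the pose to reach, as a shift and turn from the pose commanded when the call began, along the tool's axes at that moment; what a row does not reach only later rows make up. A row lasts 1/8 s, in which the tool goes at most 62.5 mm and 10.7 degrees, less where a joint would pass 70% of its speed; a pose out of reach is approached as far as the arm can. A call with a gripper value outside its range is refused whole. OPENING is the finger opening in cm, from 0 to 8.76, set as the call begins (- or left out, the last holds). The fingers move at their own pace and stop on an object; FORCE is the grip in N (left out, the last holds). Time passes only in rows, so rows that repeat a pose let the fingers close, or fill a call up. It gives the time, the measured TCP pose, the force, the opening and the grip force at its end, in the units of the state.
- arm.get_state(): the state, without advancing time (a new reading comes with each control period).
- arm.grab_frame(name): name is "scene" or "top"; returns the picture (420x560x3 uint8, red, green, blue); there is no depth.
- arm.calibration(name): a dict with "fx", "fy", "cx", "cy" (pixels), "dist_coeffs" ([k1, k2, p1, p2, k3] as OpenCV has them; the pictures are not rectified), "world_from_camera" (4x4, takes a point from camera to world coordinates). Camera axes: x right, y down, z forward; pixel columns grow to the right and rows downward; lengths in m; the calibration is good to about 2 mm. A picture is of the moment at which its call begins. calibration takes no time and is no camera call.
- arm.job_done(): hands the job in; it is judged then, once.
Trained networks look in the newest picture that a camera, given by its name, has taken for a name from the list of things; names that differ only in an ending like _2 or _b are one class to them, and where a whole thing is asked for, a point or a joint stands for the part that bears it (a point fixed in the world has none). Each returns a list of dicts, best first, with "confidence" (0 to 1); they miss things now and then, are a little off and sometimes report something else, mostly with a low value. They report only what shows in the picture. A call takes as long as a camera call. They do not tell look-alikes from the thing itself.
- arm.find_in(camera, query): "centre" ([x, y, z] in m, in world coordinates, good to about 4 mm: the middle of the surface that is visible of it).
- arm.masks_of(camera, query): "pixels" (420x560 bool, what is visible of it).
- arm.mark_of(camera, query): "centre" ([x, y, z] in m, in world coordinates, good to about 4 mm: a listed point, or the origin of a listed thing).
The state is a dict: "t": time; "q": joint angles; "qd": joint speeds; "joint_efforts": joint torques, N m; "eef_pos": TCP position; "ee_rot": TCP orientation; "force": force on the tool from outside, world axes, zero at the start; "moment": the same for the moment, N m; "width": finger opening in m; "gripper_force": force on a finger pad.
Only numpy, scipy, OpenCV 4.12 (cv2) and the standard library are available. Lean on these libraries where they do the work, as an engineer would, in place of code of your own. Each camera call takes 0.05 s, during which the arm holds its last target. There are 200 camera calls.

### The job

Take the label holder out of its wooden stand and lower its blade behind the steel lip of the parts shelf, to the right of the end stop (as the robot sees it); slide it left along the lip until you feel it butt against the stop, and only then press it straight down on the springy strip until it is fully home. Finish while still gripping it and holding it pressed home, upright and up against the stop, ready to be screwed on; it springs back if let go. Leave the tin, the tape roll and the screwdriver where they are.

Things in the scene. Friction and masses are not known exactly. Their poses are not given: they have to be found in the camera images.
- holder: Label holder: grey upright plastic plate, 80 mm wide (y), 90 mm high (z), 50 to 105 g. Upper 56 mm: card frame 10 mm thick (x), white card on both faces; lower 34 mm: blade 6 mm thick. Both faces alike. Origin: middle of its bottom edge, z up. It starts upright in the stand's slot, bottom 10 mm above the bench, its axes along the stand's. Grip the frame across its thickness.
- stand: Wooden block 70 (x) x 130 (y) x 35 mm high, fixed to the bench, with a slot along y, 10 mm wide, 88 mm long, 25 mm deep. Origin: on the bench under the middle of the slot.
- shelf: Parts shelf. Along its front (-x) a label channel open at the top, 340 mm long (y), 10 mm wide (x), between a 4 mm steel lip 55 mm high (plus a flare out to 63 mm) and the wooden shelf edge, 58 mm high like the board behind; trays to 93 mm high begin 80 mm behind. Origin: at bench level under the channel's middle; x across it to the back, y along it to the robot's left, z up. Fixed.
- strip (a joint): Black spring strip, the floor of the whole channel; value: how far it is pressed down, m. At 0 its top is 38 mm above the bench; at 0.008 it is on its hard stop, top 30 mm above the bench (home). 4 N start it, 7.2 N bring it to the hard stop; it springs back up when not held down.
- stop: Dark steel end stop fixed in the channel, place varies: block 8.5 (x) x 14 (y) mm, 40 to 66 mm above the bench, with a cap 30 (x) x 14 (y) mm, top 72 mm above the bench. Axes as the shelf's. Origin: at bench level under the middle of its right (-y) face, which the holder's left edge must meet (holder's origin then 40 mm to the right).
- tin: Bystander: closed round brass tin, 80 mm across, 24 mm high; origin at the centre of its underside.
- tape: Bystander: roll of tape lying flat, 64 mm across, 18 mm high; origin at the centre of its underside.
- driver: Bystander: screwdriver lying on the bench along its x axis, about 200 mm long; origin near its middle.
There are look-alikes about, which are no part of the job. Of the things that look like the holder, the middle-sized one is meant.

How it is judged:
On the way, in this order (a step that is already met when the one before it is completed fails the run):
1. the holder's blade is behind the lip and its left edge is pushed against the end stop (x of holder in the frame of shelf between -0.004 and 0.004 m and angle between holder's own z axis and vertical below 0.1 rad and angle between the y axis of holder and the y axis of shelf, either way round below 0.1 rad and z of holder in the frame of shelf below 0.052 m and y of holder in the frame of stop below -0.03 m and contact force between holder and stop above 1 N), for 0.02 s.
2. the holder is pressed down home against the stop (x of holder in the frame of shelf between -0.004 and 0.004 m and angle between holder's own z axis and vertical below 0.1 rad and angle between the y axis of holder and the y axis of shelf, either way round below 0.1 rad and y of holder in the frame of stop between -0.0425 and -0.037 m and z of holder in the frame of shelf between 0.024 and 0.0325 m and value of joint strip above 0.0065 m and contact force between the fingers and holder above 2 N), for 0.3 s.
At the end, for the whole second after the job is handed in: The robot still grips the holder (over 2 N), its blade in the channel (within 4 mm of the middle, upright and in line within 0.1 rad), its left edge within 2.5 mm of the end stop, and the strip pressed down more than 6.5 of its 8 mm, with the holder at rest (all of step 2 and linear speed of holder below 0.02 m/s); the arm keeps its last pose, push and grip.
It fails at once if the tin, the tape roll or the screwdriver was moved more than 20 mm (distance of any of tin, tape, driver from where it was at the start of the episode above 0.02 m).
It also fails if it takes over 45 s, if anything falls off the work surface, if the arm or the gripper's body presses on something with over 40 N, if the wrist force passes 120 N, or if a joint passes its speed limit or range.

## Working session

There is one attempt and no reset: what is moved stays moved. The work goes in short steps, Python scripts to look and compute and a shell command to move; the robot and the scene stay as the last step left them, time stands still between calls to the robot, and variables do not carry over. Pictures are saved under pics/ and viewed, at most 10 in all, crops included, and the job is handed in when it is done.

```bash
mkdir -p pics; ls; cat > h.py <<'E'
import numpy as np, cv2
from station import arm
def save(n,im): cv2.imwrite('pics/'+n,im[...,::-1])
def proj(cam,P):
    c=arm.calibration(cam);T=np.linalg.inv(np.array(c['world_from_camera']))
    K=np.array([[c['fx'],0,c['cx']],[0,c['fy'],c['cy']],[0,0,1]])
    return cv2.projectPoints(np.array(P,float).reshape(-1,3),cv2.Rodrigues(T[:3,:3])[0],T[:3,3],K,np.array(c['dist_coeffs']))[0].reshape(-1,2)
def ray(cam,uv):
    c=arm.calibration(cam);T=np.array(c['world_from_camera'])
    K=np.array([[c['fx'],0,c['cx']],[0,c['fy'],c['cy']],[0,0,1]])
    p=cv2.undistortPoints(np.array(uv,float).reshape(-1,1,2),K,np.array(c['dist_coeffs'])).reshape(-1,2)
    d=np.c_[p,np.ones(len(p))]@T[:3,:3].T
    return T[:3,3],d/np.linalg.norm(d,axis=1)[:,None]
def at_z(cam,uv,z):
    o,d=ray(cam,uv); return o+d*((z-o[2])/d[:,2])[:,None]
def tri(obs):
    A=np.zeros((3,3));b=np.zeros(3)
    for cam,uv in obs:
        o,d=ray(cam,uv);M=np.eye(3)-np.outer(d[0],d[0]);A+=M;b+=M@o
    return np.linalg.solve(A,b)
E
python3 - <<'E'
from h import *
np.set_printoptions(precision=4,suppress=True)
print(arm.get_state(),arm.grip_point_offset)
for c in('scene','top'):
    im=arm.grab_frame(c);save(c+'0.png',im);print(c,np.array(arm.calibration(c)['world_from_camera']))
    for n in('holder','stand','shelf','stop','strip','tin','tape','driver'):
        for f in('mark_of','find_in'):
            print(n,f,[(np.round(d['centre'],4).tolist(),round(d['confidence'],2),proj(c,d['centre']).round().tolist()) for d in getattr(arm,f)(c,n)])
E
```

```text
pics
{'t': 0.0, 'q': array([ 1.4431,  0.3594,  0.0111, -0.0003, -1.2241, -0.288 ]), 'qd': array([ 0.0004,  0.0013, -0.0004,  0.0004, -0.0021,  0.0001]), 'joint_efforts': array([ -0.0001, -58.2711,  29.3072,   6.9974,   0.007 ,  -0.0002]), 'eef_pos': array([0.2725, 0.617 , 0.2256]), 'ee_rot': array([ 3.14  , -0.0002, -0.4159]), 'force': array([ 0.3958,  0.2773, -0.2065]), 'moment': array([-0.0185,  0.007 ,  0.0382]), 'gripper_force': 0.0, 'width': 0.08747303284865887} 0.0188
scene [[-0.7249  0.5788 -0.3736  0.7755]
 [ 0.6888  0.6158 -0.3825  0.2147]
 [ 0.0087 -0.5346 -0.845   0.6731]
 [ 0.      0.      0.      1.    ]]
holder mark_of [([0.5672, -0.3229, 0.0011], 0.92, [[170.0, 161.0]]), ([0.3132, -0.3281, 0.0013], 0.79, [[256.0, 103.0]]), ([0.4507, -0.3314, 0.0104], 0.66, [[210.0, 129.0]]), ([0.5698, 0.2623, -0.0026], 0.52, [[383.0, 371.0]])]
holder find_in [([0.4531, -0.3232, 0.0741], 0.68, [[207.0, 111.0]]), ([0.5655, -0.3214, 0.0438], 0.65, [[167.0, 149.0]]), ([0.3334, -0.3097, 0.0979], 0.59, [[253.0, 79.0]])]
stand mark_of [([0.4481, -0.3275, -0.0008], 0.87, [[212.0, 133.0]])]
stand find_in [([0.4649, -0.2991, 0.0356], 0.89, [[212.0, 132.0]])]
shelf mark_of [([0.5521, 0.1247, 0.0044], 0.84, [[329.0, 304.0]])]
shelf find_in [([0.6383, 0.1281, 0.069], 0.86, [[297.0, 330.0]])]
stop mark_of [([0.5721, 0.26, -0.0016], 0.76, [[381.0, 371.0]])]
stop find_in [([0.5747, 0.2671, 0.0711], 0.74, [[395.0, 367.0]])]Traceback (most recent call last):
  File "<stdin>", line 8, in <module>
ValueError: it knows: driver, holder, shelf, stand, stop, tape, tin
```

```bash
python3 - <<'E'
from h import *
for c in('scene','top'):
    im=arm.grab_frame(c);save(c+'0.png',im);print(c,np.array(arm.calibration(c)['world_from_camera']).round(3).tolist())
    for n in('holder','stand','shelf','stop','tin','tape','driver'):
        for f in('mark_of','find_in'):
            if c=='scene' and n[0]=='s': continue
            print(n,f,[(np.round(d['centre'],4).tolist(),round(d['confidence'],2),proj(c,d['centre']).round().tolist()) for d in getattr(arm,f)(c,n)])
E
```

```text
scene [[-0.725, 0.579, -0.374, 0.776], [0.689, 0.616, -0.383, 0.215], [0.009, -0.535, -0.845, 0.673], [0.0, 0.0, 0.0, 1.0]]
holder mark_of [([0.4497, -0.3332, 0.0117], 0.97, [[209.0, 128.0]]), ([0.5655, -0.3259, 0.0011], 0.85, [[170.0, 160.0]]), ([0.3157, -0.331, 0.0012], 0.79, [[254.0, 103.0]]), ([0.4483, -0.3264, 0.0003], 0.27, [[212.0, 133.0]])]
holder find_in [([0.3306, -0.31, 0.0971], 0.71, [[254.0, 79.0]]), ([0.4533, -0.3217, 0.0756], 0.67, [[208.0, 111.0]]), ([0.5683, -0.3229, 0.0395], 0.64, [[166.0, 150.0]])]
tin mark_of [([0.6524, -0.239, -0.0024], 0.89, [[160.0, 209.0]])]
tin find_in [([0.6523, -0.2286, 0.0264], 0.57, [[160.0, 205.0]])]
tape mark_of [([0.4088, -0.1423, 0.0047], 0.61, [[281.0, 169.0]])]
tape find_in [([0.4151, -0.1372, 0.0217], 0.98, [[281.0, 167.0]])]
driver mark_of [([0.4005, 0.1998, 0.0012], 0.91, [[414.0, 277.0]])]
driver find_in [([0.406, 0.166, 0.0209], 0.74, [[401.0, 262.0]])]
top [[0.107, -0.973, 0.203, 0.244], [-0.994, -0.104, 0.025, -0.084], [-0.003, -0.205, -0.979, 1.237], [0.0, 0.0, 0.0, 1.0]]
holder mark_of [([0.3163, -0.3282, 0.0029], 0.87, [[3
[... 452 characters left out ...]
find_in [([0.6186, 0.1074, 0.0593], 0.56, [[213.0, 146.0]])]
stop mark_of [([0.5492, 0.1234, 0.0026], 0.59, [[205.0, 180.0]]), ([0.5723, 0.2576, 0.0003], 0.51, [[151.0, 165.0]])]
stop find_in [([0.5694, 0.2572, 0.0722], 0.46, [[143.0, 158.0]])]
tin mark_of [([0.6478, -0.2389, -0.0004], 0.69, [[359.0, 157.0]])]
tin find_in [([0.6434, -0.2388, 0.0258], 0.74, [[361.0, 155.0]])]
tape mark_of [([0.4075, -0.1395, -0.0011], 0.94, [[309.0, 251.0]])]
tape find_in [([0.4087, -0.1404, 0.017], 0.94, [[310.0, 249.0]])]
driver mark_of [([0.402, 0.2023, -0.0019], 0.93, [[163.0, 238.0]]), ([0.4543, -0.3308, -0.001], 0.34, [[392.0, 240.0]])]
driver find_in [([0.3992, 0.1618, 0.0203], 0.57, [[179.0, 239.0]])]
```

View pics/scene0.png

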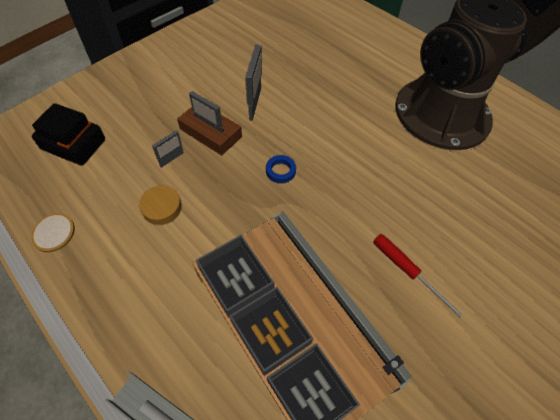

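View pics/top0.png

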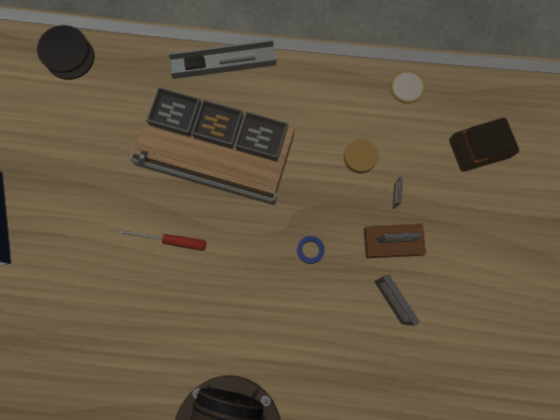

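Scene view: there are three holder-like plates, at (168,149) small, (206,112) middle-sized and standing in the wooden stand, and (254,80) large. The one in the stand fits both the size and the stand in the description. The shelf is at (300,330), the stop at (395,367) at its left end, the driver at (415,275), the tape at (281,168) and the tin at (160,205). I'll confirm this in an enlarged crop.

```bash
python3 - <<'E'
from h import *
s=cv2.imread('pics/scene0.png');t=cv2.imread('pics/top0.png')
def cr(im,x,y,w,h,k): return cv2.resize(im[y:y+h,x:x+w],None,fx=k,fy=k,interpolation=cv2.INTER_CUBIC)
a=np.hstack([cr(s,140,40,133,100,3),cr(s,140,40,133,100,3)*0]);
out=np.zeros((600,800,3),np.uint8)
out[:300,:399]=cr(s,140,60,133,100,3); out[:300,400:799]=cr(t,340,200,133,100,3)
out[300:,:399]=cr(s,320,300,133,100,3); out[300:,400:799]=cr(t,120,125,133,100,3)
cv2.imwrite('pics/crop1.png',out)
arm.grab_frame('scene')
for c in('scene','top'):
    arm.grab_frame(c)
    for n in('holder','stand','shelf','stop'):
        for d in arm.masks_of(c,n):
            m=d['pixels'].astype(np.uint8);p=np.argwhere(m)[:,::-1]
            r=cv2.minAreaRect(p.astype(np.float32)); print(c,n,round(d['confidence'],2),m.sum(),cv2.boxPoints(r).round(1).tolist())
            np.save(f'm_{c}_{n}_{int(p[:,0].mean())}.npy',m)
E
```

```text
scene holder 0.73 734 [[148.5, 144.6999969482422], [177.10000610351562, 129.3000030517578], [189.3000030517578, 151.89999389648438], [160.6999969482422, 167.3000030517578]]
scene holder 0.66 751 [[180.0, 108.80000305175781], [191.0, 89.5999984741211], [231.5, 112.69999694824219], [220.39999389648438, 132.0]]
scene holder 0.64 784 [[245.0, 46.0], [260.0, 46.0], [260.0, 118.0], [245.0, 118.0]]
scene stand 0.9 1453 [[173.39999389648438, 123.9000015258789], [193.10000610351562, 94.4000015258789], [245.89999389648438, 129.60000610351562], [226.1999969482422, 159.1999969482422]]
scene shelf 0.72 24428 [[180.10000610351562, 269.3999938964844], [282.3999938964844, 196.3000030517578], [413.20001220703125, 379.5], [311.0, 452.6000061035156]]
scene stop 0.58 210 [[381.1000061035156, 366.0], [397.3999938964844, 354.1000061035156], [403.8999938964844, 362.8999938964844], [387.5, 374.79998779296875]]
top holder 0.9 295 [[378.70001220703125, 234.0], [418.8999938964844, 232.10000610351562], [419.29998779296875, 240.5], [379.1000061035156, 242.39999389648438]]
top holder 0.88 933 [[373.1000061035156, 281.20001220703125], [387.5, 272.0], [419.6000061035156, 322.1000061035156], [405.20001220703125, 331.29998779296875]]
top stand 0.88 1614 [[364.0, 257.0], [364.0, 224.0], [425.0, 224.0], [425.0, 257.0]]
top shelf 0.6 12242 [[128.5, 164.1999969482422], [151.89999389648438, 82.30000305175781], [298.29998779296875, 124.0999984741211], [274.8999938964844, 206.0]]
top stop 0.58 122 [[139.0, 151.0], [149.0, 151.0], [149.0, 164.0], [139.0, 164.0]]
top stop 0.22 354 [[377.6000061035156, 233.39999389648438], [419.79998779296875, 230.8000030517578], [420.3999938964844, 240.3000030517578], [378.20001220703125, 242.89999389648438]]
```

View pics/crop1.png

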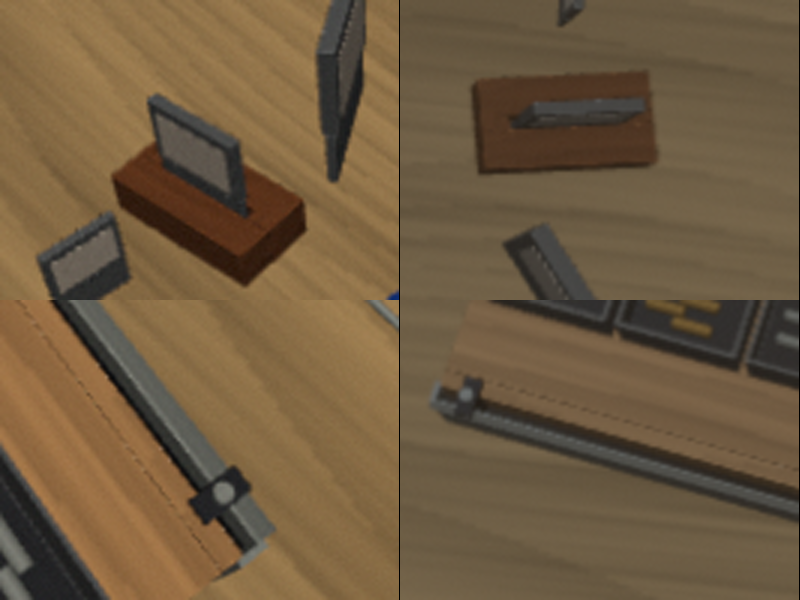

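Crop: the plate in the stand (crop 195,150) has the 80 mm wide frame with a card, and lies between the small one (85,255) and the large one (340,80). It is the one meant. Next, a rectified view to get precise poses.

```bash
cat >> h.py <<'E'
def rect(cam,im,x,y,yaw,z,xr,yr,mm=0.5):
    # local x up, local y left
    X=np.arange(xr[1],xr[0],-mm)/1e3; Y=np.arange(yr[1],yr[0],-mm)/1e3
    gx,gy=np.meshgrid(X,Y,indexing='ij');c,s=np.cos(yaw),np.sin(yaw)
    P=np.stack([x+c*gx-s*gy,y+s*gx+c*gy,np.full_like(gx,z)],-1)
    m=proj(cam,P).reshape(gx.shape+(2,)).astype(np.float32)
    return cv2.remap(im,m[...,0],m[...,1],cv2.INTER_CUBIC)
E
python3 - <<'E'
from h import *
s=cv2.imread('pics/scene0.png');t=cv2.imread('pics/top0.png')
out=np.zeros((600,800,3),np.uint8)
def put(r,c,im):
    im=im.copy();h,w=im.shape[:2]
    for i in range(0,h,20): im[i,:6]=im[i,-6:]=(0,255,0)   # 10mm ticks
    for i in range(0,w,20): im[:5,i]=im[-5:,i]=(0,255,255)
    im[h//2-0,:12]=im[h//2,-12:]=(0,0,255); im[:9,w//2]=im[-9:,w//2]=(0,0,255)
    out[r:r+h,c:c+w]=im
sh=(.5505,.125,-.16); st=(.450,-.330,0.04); sp=(.5722,.259,-.16)
for k,(c,im) in enumerate((('scene',s),('top',t))):
    put(150*k,0,rect(c,im,*sh,.058,(-37.5,37.5),(-190,190)))
    put(300,280*k,rect(c,im,*st,.035,(-37.5,37.5),(-70,70)))
    put(450,280*k,rect(c,im,*st,.100,(-37.5,37.5),(-70,70)))
    put(300+150*k,560,rect(c,im,*sp,.072,(-37.5,37.5),(-30,30)))
cv2.imwrite('pics/rect1.png',out)
E
```

```text
(no output)
```

View pics/rect1.png

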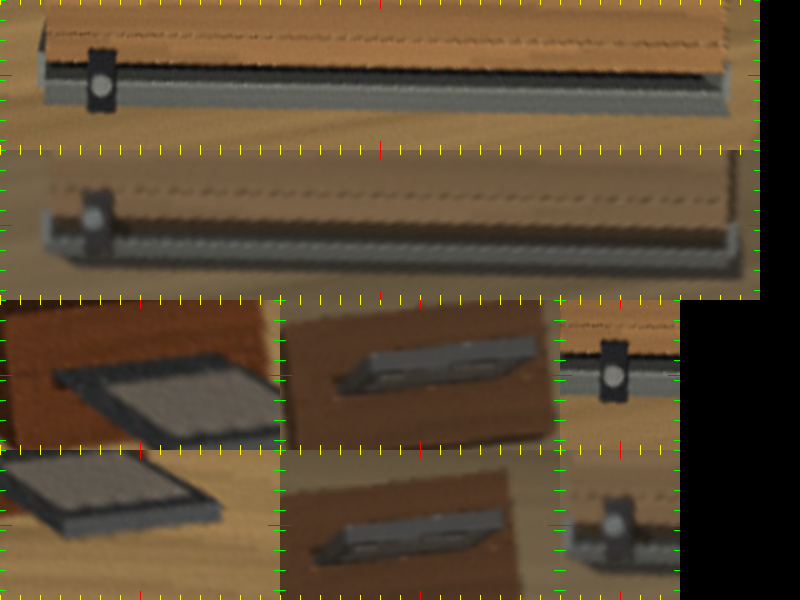

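Rectified view: at z=58 mm, the wood edge runs from row 63 (left) to 71 (right) in the scene view, and from 215 to 227 in the top view. That makes the shelf yaw about -0.175. The stop cap spans cols 600-634 in the right-hand panels, and the stand yaw is about +0.13. I'll refine the yaws by maximising edge sharpness.

```bash
python3 - <<'E'
from h import *
s=cv2.imread('pics/scene0.png');t=cv2.imread('pics/top0.png')
out=np.zeros((600,800,3),np.uint8)
def best(c,im,x,y,z,xr,yr,yaws):
    sc=[]
    for a in yaws:
        g=rect(c,im,x,y,a,z,xr,yr).astype(float).mean(2).mean(1); sc.append((np.diff(g)**2).sum())
    return round(yaws[int(np.argmax(sc))],3)
Y=np.arange(-.25,-.1,.003);Z=np.arange(0,.25,.005)
for c,im in(('scene',s),('top',t)):
    print(c,'shelf',best(c,im,.548,.1224,.058,(-20,15),(-150,110),Y))
    print('stand',best(c,im,.45,-.33,.035,(-45,-20),(-50,50),Z),best(c,im,.45,-.33,.035,(25,45),(-50,50),Z))
    print('holder',best(c,im,.451,-.331,.1,(-12,12),(-30,30),Z))
def put(r,c,im):
    im=im.copy();h,w=im.shape[:2]
    for i in range(0,h,20): im[i,:6]=im[i,-6:]=(0,255,0)
    for i in range(0,w,20): im[:5,i]=im[-5:,i]=(0,255,255)
    im[h//2-0,:12]=im[h//2,-12:]=(0,0,255); im[:9,w//2]=im[-9:,w//2]=(0,0,255)
    out[r:r+h,c:c+w]=im
st=(.45,-.330,.13)
for k,(c,im) in enumerate((('scene',s),('top',t))):
    put(0,400*k,rect(c,im,*st,.100,(-37.5,37.5),(-50,50),.25))
    put(300,400*k,rect(c,im,*st,.035,(-50,50),(-70,70),.35))
cv2.imwrite('pics/rect2.png',out)
E
```

```text
scene shelf -0.178
stand 0.065 0.155
holder 0.155
top shelf -0.178
stand 0.16 0.15
holder 0.16
```

View pics/rect2.png

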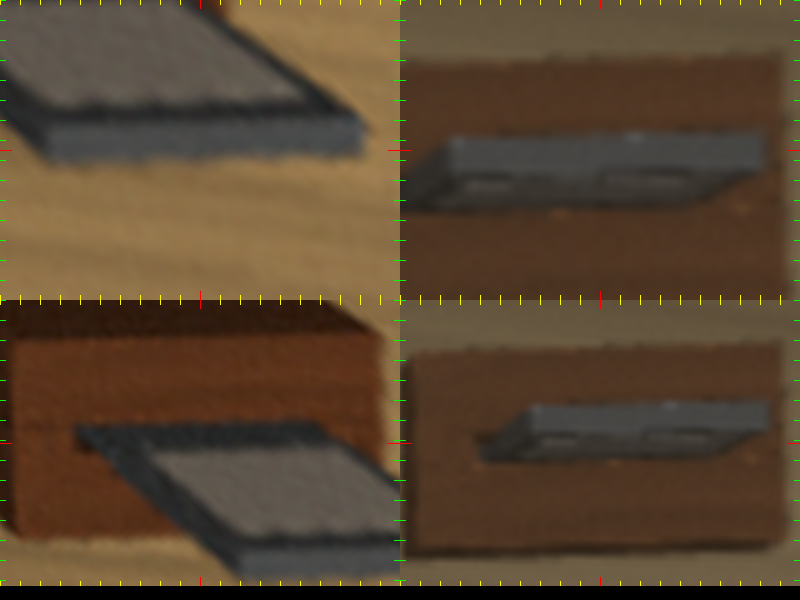

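Stand and holder yaw is +0.155. The holder centre is about (0.451, -0.331), with its top at about 0.100; the 78.5 px width agrees with that height. The shelf is at about (0.548, 0.122) with yaw -0.178, and the stop face is at about (0.571, 0.254). First transit move, with the tool turned to yaw -1.416.

```bash
cat >> h.py <<'E'
from scipy.spatial.transform import Rotation as Ro
def to(p,yaw):
    s=arm.get_state();R=Ro.from_euler('xyz',s['ee_rot']);G=Ro.from_euler('xyz',[np.pi,0,yaw])
    print('d cm',(R.inv().apply(np.array(p)-s['eef_pos'])*100).round(2),'w deg',np.degrees((R.inv()*G).as_rotvec()).round(2),'pos',s['eef_pos'].round(4),s['ee_rot'].round(4),'F',s['force'].round(2),'t',s['t'],'grip',s['gripper_force'],s['width'])
E
python3 -m crank '[{"dx":4.37,"dy":4.27,"wz":6},{"dx":8.74,"dy":8.54,"wz":12},{"dx":13.11,"dy":12.81,"wz":18},{"dx":17.48,"dy":17.08,"wz":24},{"dx":21.85,"dy":21.35,"wz":30},{"dx":26.22,"dy":25.62,"wz":36},{"dx":30.59,"dy":29.89,"wz":42},{"dx":34.96,"dy":34.16,"wz":48},{"dx":39.33,"dy":38.43,"wz":54},{"dx":43.7,"dy":42.7,"wz":57.3}]' 6
python3 -c "
from h import *
to((.4514,-.3312,.21),-1.4158)"
```

```text
d cm [54.67 79.56  1.66] w deg [ 0.   -0.   57.29] pos [0.2726 0.6175 0.2265] [ 3.1415  0.     -0.4158] F [ 0.24  0.06 -0.03] t 2.2 grip 0.0 0.08758708315215652$[0]: bad value
```

```bash
python3 -m crank '[{"dx":4.37,"dy":4.27,"dz":0,"wx":0,"wy":0,"wz":6},{"dx":8.74,"dy":8.54,"dz":0,"wx":0,"wy":0,"wz":12},{"dx":13.11,"dy":12.81,"dz":0,"wx":0,"wy":0,"wz":18},{"dx":17.48,"dy":17.08,"dz":0,"wx":0,"wy":0,"wz":24},{"dx":21.85,"dy":21.35,"dz":0,"wx":0,"wy":0,"wz":30},{"dx":26.22,"dy":25.62,"dz":0,"wx":0,"wy":0,"wz":36},{"dx":30.59,"dy":29.89,"dz":0,"wx":0,"wy":0,"wz":42},{"dx":34.96,"dy":34.16,"dz":0,"wx":0,"wy":0,"wz":48},{"dx":39.33,"dy":38.43,"dz":0,"wx":0,"wy":0,"wz":54},{"dx":43.7,"dy":42.7,"dz":0,"wx":0,"wy":0,"wz":57.3}]' 6
python3 -c "
from h import *
to((.4514,-.3312,.21),-1.4158)"
```

```text
t: 3.45
eef_pos: [0.5005, 0.0485, 0.2271]
ee_rot: [-3.14, 0.0, -1.418]
force: [0.4, 0.3, -0.1]
width: 0.0602
gripper_force: 0.0
d cm [36.78 10.63  1.69] w deg [-0.07  0.02 -0.13] pos [0.5005 0.0485 0.2271] [-3.1404e+00  3.0000e-04 -1.4180e+00] F [ 0.37  0.28 -0.12] t 3.45 grip 0.0 0.060160480493491104
```

```bash
python3 - <<'E'
from h import *
print(at_z('top',[[373,281],[387.5,272],[419.6,322],[405,331]],.125).round(3))
# large one: match top end corners in both views
m=np.load('m_scene_holder_252.npy') if 0 else None
for z in (.10,.115,.13,.145): print(z,at_z('scene',[[259,47],[247,75]],z).round(3).tolist(),at_z('top',[[387,275],[417,323]],z).round(3).tolist())
s=cv2.imread('pics/scene0.png')[35:125,225:285];t=cv2.imread('pics/top0.png')[262:337,365:428]
out=np.zeros((600,800,3),np.uint8)
a=cv2.resize(s,None,fx=6,fy=6,interpolation=2);b=cv2.resize(t,None,fx=6,fy=6,interpolation=2)
out[:a.shape[0],:a.shape[1]]=a;out[:b.shape[0],400:400+b.shape[1]]=b
cv2.imwrite('pics/big.png',out)
E
```

```text
[[ 0.343 -0.272  0.125]
 [ 0.364 -0.3    0.125]
 [ 0.271 -0.37   0.125]
 [ 0.25  -0.342  0.125]]
0.1 [[0.25, -0.383, 0.1], [0.336, -0.327, 0.1]] [[0.361, -0.304, 0.1], [0.269, -0.371, 0.1]]
0.115 [[0.264, -0.367, 0.115], [0.348, -0.313, 0.115]] [[0.359, -0.301, 0.115], [0.269, -0.367, 0.115]]
0.13 [[0.278, -0.352, 0.13], [0.359, -0.299, 0.13]] [[0.357, -0.298, 0.13], [0.268, -0.364, 0.13]]
0.145 [[0.291, -0.336, 0.145], [0.371, -0.285, 0.145]] [[0.356, -0.295, 0.145], [0.268, -0.36, 0.145]]
```

View pics/big.png

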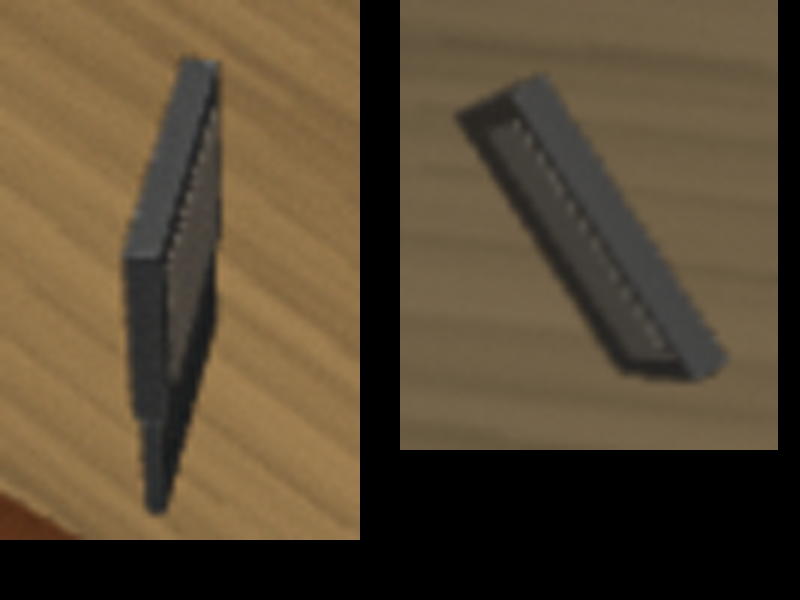

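The large look-alike is about 125 mm high, and its near corner (0.362, -0.300) is close to where the gripper body will be. I'll grip high, with the TCP at z=0.066, so the body stays above it.

```bash
python3 -m crank '[{"dx":5.25,"dy":1.52,"dz":0,"wx":0,"wy":0,"wz":0},{"dx":10.5,"dy":3.04,"dz":0,"wx":0,"wy":0,"wz":0},{"dx":15.75,"dy":4.56,"dz":0,"wx":0,"wy":0,"wz":0},{"dx":21,"dy":6.08,"dz":0,"wx":0,"wy":0,"wz":0},{"dx":26.3,"dy":7.6,"dz":0,"wx":0,"wy":0,"wz":0},{"dx":31.5,"dy":9.12,"dz":0,"wx":0,"wy":0,"wz":0},{"dx":35.5,"dy":10.3,"dz":1,"wx":0,"wy":0,"wz":0},{"dx":36.8,"dy":10.63,"dz":3,"wx":0,"wy":0,"wz":-0.1},{"dx":36.8,"dy":10.63,"dz":7,"wx":0,"wy":0,"wz":-0.1},{"dx":36.8,"dy":10.63,"dz":9,"wx":0,"wy":0,"wz":-0.1}]' 6
python3 -c "
from h import *
to((.4514,-.3312,.066),-1.4158)
a=arm.grab_frame('scene');b=arm.grab_frame('top')
out=np.hstack([cv2.resize(a[20:180,130:330],None,fx=2,fy=2,interpolation=2),cv2.resize(b[170:330,310:510],None,fx=2,fy=2,interpolation=2)])
save('above.png',out)"
```

```text
t: 4.7
eef_pos: [0.4505, -0.3297, 0.1346]
ee_rot: [3.14, 0.001, -1.415]
force: [0.4, 1.1, 0.2]
width: 0.0599
gripper_force: 0.0
d cm [ 0.17 -0.08  6.86] w deg [0.11 0.08 0.03] pos [ 0.4505 -0.3297  0.1346] [ 3.1397e+00  1.3000e-03 -1.4153e+00] F [0.44 1.07 0.24] t 4.7 grip 0.0 0.059921567407724946
```

View pics/above.png

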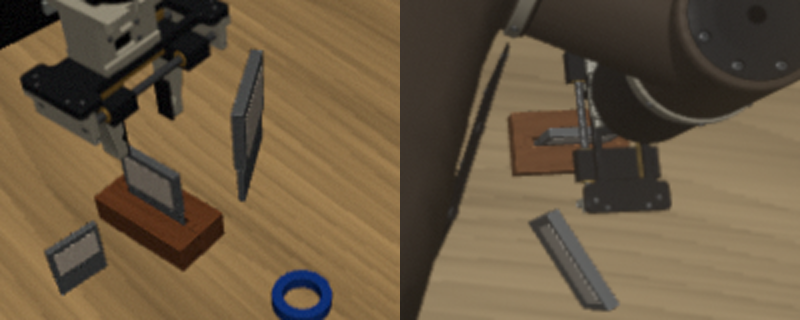

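The fingers straddle the plate (scene crop 150,175), clear of the large look-alike. Now descend, then close.

```bash
python3 -m crank '[{"dx":0,"dy":0,"dz":2,"wx":0,"wy":0,"wz":0},{"dx":0,"dy":0,"dz":4,"wx":0,"wy":0,"wz":0},{"dx":0,"dy":0,"dz":6,"wx":0,"wy":0,"wz":0},{"dx":0,"dy":0,"dz":7.1,"wx":0,"wy":0,"wz":0},{"dx":0,"dy":0,"dz":7.1,"wx":0,"wy":0,"wz":0},{"dx":0,"dy":0,"dz":7.1,"wx":0,"wy":0,"wz":0},{"dx":0,"dy":0,"dz":7.1,"wx":0,"wy":0,"wz":0},{"dx":0,"dy":0,"dz":7.1,"wx":0,"wy":0,"wz":0},{"dx":0,"dy":0,"dz":7.1,"wx":0,"wy":0,"wz":0},{"dx":0,"dy":0,"dz":7.1,"wx":0,"wy":0,"wz":0}]' 6
python3 -m crank '[{"dx":0,"dy":0,"dz":0,"wx":0,"wy":0,"wz":0},{"dx":0,"dy":0,"dz":0,"wx":0,"wy":0,"wz":0},{"dx":0,"dy":0,"dz":0,"wx":0,"wy":0,"wz":0},{"dx":0,"dy":0,"dz":0,"wx":0,"wy":0,"wz":0},{"dx":0,"dy":0,"dz":0,"wx":0,"wy":0,"wz":0},{"dx":0,"dy":0,"dz":0,"wx":0,"wy":0,"wz":0},{"dx":0,"dy":0,"dz":0,"wx":0,"wy":0,"wz":0},{"dx":0,"dy":0,"dz":0,"wx":0,"wy":0,"wz":0},{"dx":0,"dy":0,"dz":0,"wx":0,"wy":0,"wz":0},{"dx":0,"dy":0,"dz":0,"wx":0,"wy":0,"wz":0}]' 0.2 40
python3 -c "
from h import *
to((.4514,-.3312,.066),-1.4158)"
```

```text
t: 6.05
eef_pos: [0.4517, -0.3297, 0.0657]
ee_rot: [-3.141, -0.0, -1.414]
force: [-0.2, 0.3, -0.1]
width: 0.06
gripper_force: 0.0
t: 7.3
eef_pos: [0.4517, -0.3297, 0.0656]
ee_rot: [-3.142, -0.0, -1.414]
force: [0.1, 0.5, -1.1]
width: 0.0096
gripper_force: 40.0
d cm [ 0.15  0.05 -0.04] w deg [-0.  -0.   0.1] pos [ 0.4517 -0.3297  0.0656] [-3.1416 -0.     -1.4141] F [ 0.08  0.46 -1.06] t 7.3 grip 39.99928414821625 0.009625316328715277
```

```bash
python3 -m crank '[{"dx":0,"dy":0,"dz":-1,"wx":0,"wy":0,"wz":0},{"dx":0,"dy":0,"dz":-2,"wx":0,"wy":0,"wz":0},{"dx":0,"dy":0,"dz":-3,"wx":0,"wy":0,"wz":0},{"dx":0,"dy":0,"dz":-4.5,"wx":0,"wy":0,"wz":0},{"dx":0,"dy":0,"dz":-6.5,"wx":0,"wy":0,"wz":0},{"dx":0,"dy":0,"dz":-8.5,"wx":0,"wy":0,"wz":0},{"dx":0,"dy":0,"dz":-10,"wx":0,"wy":0,"wz":0},{"dx":0,"dy":0,"dz":-10.5,"wx":0,"wy":0,"wz":0},{"dx":0,"dy":0,"dz":-10.5,"wx":0,"wy":0,"wz":0},{"dx":0,"dy":0,"dz":-10.5,"wx":0,"wy":0,"wz":0}]'
python3 -c "
from h import *
to((.5592,.1844,.17),-1.7488)"
```

```text
t: 8.55
eef_pos: [0.4513, -0.3294, 0.1698]
ee_rot: [3.141, 0.001, -1.414]
force: [-0.5, 0.1, -0.7]
width: 0.0102
gripper_force: 40.0
d cm [-49.07 -18.67  -0.  ] w deg [ 0.07  0.03 19.17] pos [ 0.4513 -0.3294  0.1698] [ 3.1405e+00  8.0000e-04 -1.4143e+00] F [-0.47  0.14 -0.7 ] t 8.55 grip 39.998794198036194 0.010248987207951595
```

```bash
python3 -m crank '[{"dx":-3,"dy":-1.1,"dz":0,"wx":0,"wy":0,"wz":1},{"dx":-8.5,"dy":-3.2,"dz":0,"wx":0,"wy":0,"wz":4},{"dx":-14.2,"dy":-5.4,"dz":0,"wx":0,"wy":0,"wz":7},{"dx":-19.9,"dy":-7.6,"dz":0,"wx":0,"wy":0,"wz":10},{"dx":-25.6,"dy":-9.8,"dz":0,"wx":0,"wy":0,"wz":13},{"dx":-31.3,"dy":-12,"dz":0,"wx":0,"wy":0,"wz":16},{"dx":-37,"dy":-14.2,"dz":0,"wx":0,"wy":0,"wz":18},{"dx":-42.5,"dy":-16.2,"dz":0,"wx":0,"wy":0,"wz":19.2},{"dx":-47,"dy":-17.9,"dz":0,"wx":0,"wy":0,"wz":19.2},{"dx":-49.1,"dy":-18.7,"dz":0,"wx":0,"wy":0,"wz":19.2}]'
python3 -m crank '[{"dx":0,"dy":0,"dz":1,"wx":0,"wy":0,"wz":0},{"dx":0,"dy":0,"dz":2,"wx":0,"wy":0,"wz":0},{"dx":0,"dy":0,"dz":2.5,"wx":0,"wy":0,"wz":0},{"dx":0,"dy":0,"dz":2.5,"wx":0,"wy":0,"wz":0},{"dx":0,"dy":0,"dz":2.5,"wx":0,"wy":0,"wz":0},{"dx":0,"dy":0,"dz":2.5,"wx":0,"wy":0,"wz":0},{"dx":0,"dy":0,"dz":2.5,"wx":0,"wy":0,"wz":0},{"dx":0,"dy":0,"dz":2.5,"wx":0,"wy":0,"wz":0},{"dx":0,"dy":0,"dz":2.5,"wx":0,"wy":0,"wz":0},{"dx":0,"dy":0,"dz":2.5,"wx":0,"wy":0,"wz":0}]'
python3 - <<'E'
from h import *
to((.5592,.1844,.13),-1.7488)
a=arm.grab_frame('scene');b=arm.grab_frame('top');cv2.imwrite('pics/raw_s.png',a[...,::-1]);cv2.imwrite('pics/raw_t.png',b[...,::-1])
out=np.hstack([cv2.resize(a[240:400,270:470],None,fx=2,fy=2,interpolation=2),cv2.resize(b[100:260,80:280],None,fx=2,fy=2,interpolation=2)])
save('shelf1.png',out)
E
```

```text
t: 9.8
eef_pos: [0.5598, 0.1868, 0.1695]
ee_rot: [3.141, -0.001, -1.747]
force: [0.5, -0.1, -2.0]
width: 0.0099
gripper_force: 40.0
t: 11.05
eef_pos: [0.5598, 0.1845, 0.1456]
ee_rot: [3.142, -0.0, -1.749]
force: [-0.7, 0.1, -0.8]
width: 0.01
gripper_force: 40.0
d cm [0.02 0.05 1.56] w deg [ 0.   -0.   -0.02] pos [0.5598 0.1845 0.1456] [ 3.1416 -0.     -1.7491] F [-0.67  0.11 -0.8 ] t 11.05 grip 39.99879062175751 0.009952845695600602
```

View pics/shelf1.png

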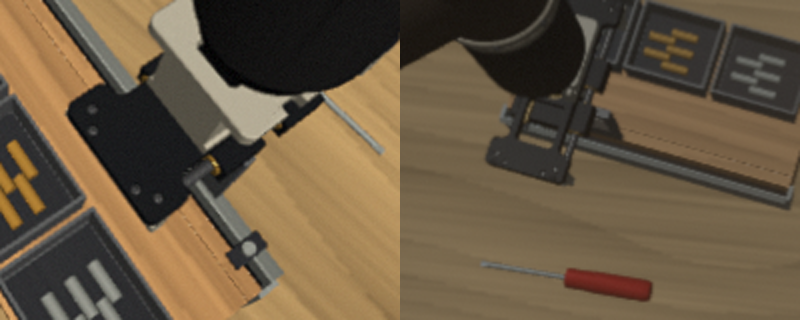

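The plate hangs over the channel, about 30 mm right of the stop (scene crop 245,250). Lower it gently and watch the force.

```bash
python3 -m crank '[{"dx":0,"dy":-0.08,"dz":0.8,"wx":0,"wy":0,"wz":0},{"dx":0,"dy":-0.08,"dz":1.6,"wx":0,"wy":0,"wz":0},{"dx":0,"dy":-0.08,"dz":2.2,"wx":0,"wy":0,"wz":0},{"dx":0,"dy":-0.08,"dz":2.6,"wx":0,"wy":0,"wz":0},{"dx":0,"dy":-0.08,"dz":2.8,"wx":0,"wy":0,"wz":0},{"dx":0,"dy":-0.08,"dz":3,"wx":0,"wy":0,"wz":0},{"dx":0,"dy":-0.08,"dz":3.2,"wx":0,"wy":0,"wz":0},{"dx":0,"dy":-0.08,"dz":3.4,"wx":0,"wy":0,"wz":0},{"dx":0,"dy":-0.08,"dz":3.4,"wx":0,"wy":0,"wz":0},{"dx":0,"dy":-0.08,"dz":3.4,"wx":0,"wy":0,"wz":0}]'

```

```text
t: 12.4
eef_pos: [0.5606, 0.1844, 0.1116]
ee_rot: [-3.141, 0.0, -1.749]
force: [1.1, -0.4, -1.1]
width: 0.0101
gripper_force: 40.0
```

```bash
python3 -m crank '[{"dx":0,"dy":0.1,"dz":0,"wx":0,"wy":0,"wz":0},{"dx":0,"dy":0.15,"dz":0,"wx":0,"wy":0,"wz":0},{"dx":0,"dy":0.15,"dz":0.2,"wx":0,"wy":0,"wz":0},{"dx":0,"dy":0.15,"dz":0.4,"wx":0,"wy":0,"wz":0},{"dx":0,"dy":0.15,"dz":0.6,"wx":0,"wy":0,"wz":0},{"dx":0,"dy":0.15,"dz":0.8,"wx":0,"wy":0,"wz":0},{"dx":0,"dy":0.15,"dz":1,"wx":0,"wy":0,"wz":0},{"dx":0,"dy":0.15,"dz":1,"wx":0,"wy":0,"wz":0},{"dx":0,"dy":0.15,"dz":1,"wx":0,"wy":0,"wz":0},{"dx":0,"dy":0.15,"dz":1,"wx":0,"wy":0,"wz":0}]'

```

```text
t: 13.65
eef_pos: [0.5592, 0.1847, 0.1016]
ee_rot: [-3.141, 0.0, -1.749]
force: [-0.2, 0.4, 0.5]
width: 0.0098
gripper_force: 40.0
```

```bash
python3 -m crank '[{"dx":-0.4,"dy":0,"dz":0,"wx":0,"wy":0,"wz":0},{"dx":-0.8,"dy":0,"dz":0,"wx":0,"wy":0,"wz":0},{"dx":-1.2,"dy":0,"dz":0,"wx":0,"wy":0,"wz":0},{"dx":-1.6,"dy":0,"dz":0,"wx":0,"wy":0,"wz":0},{"dx":-1.9,"dy":0,"dz":0,"wx":0,"wy":0,"wz":0},{"dx":-2.2,"dy":0,"dz":0,"wx":0,"wy":0,"wz":0},{"dx":-2.4,"dy":0,"dz":0,"wx":0,"wy":0,"wz":0},{"dx":-2.6,"dy":0,"dz":0,"wx":0,"wy":0,"wz":0},{"dx":-2.6,"dy":0,"dz":0,"wx":0,"wy":0,"wz":0},{"dx":-2.6,"dy":0,"dz":0,"wx":0,"wy":0,"wz":0}]'

```

```text
t: 14.9
eef_pos: [0.5637, 0.2102, 0.1016]
ee_rot: [3.142, -0.0, -1.749]
force: [-0.0, -0.1, -0.5]
width: 0.0096
gripper_force: 40.0
```

```bash
python3 -m crank '[{"dx":-0.05,"dy":0,"dz":0,"wx":0,"wy":0,"wz":0},{"dx":-0.1,"dy":0,"dz":0,"wx":0,"wy":0,"wz":0},{"dx":-0.15,"dy":0,"dz":0,"wx":0,"wy":0,"wz":0},{"dx":-0.2,"dy":0,"dz":0,"wx":0,"wy":0,"wz":0},{"dx":-0.25,"dy":0,"dz":0,"wx":0,"wy":0,"wz":0},{"dx":-0.3,"dy":0,"dz":0,"wx":0,"wy":0,"wz":0},{"dx":-0.35,"dy":0,"dz":0,"wx":0,"wy":0,"wz":0},{"dx":-0.4,"dy":0,"dz":0,"wx":0,"wy":0,"wz":0},{"dx":-0.4,"dy":0,"dz":0,"wx":0,"wy":0,"wz":0},{"dx":-0.4,"dy":0,"dz":0,"wx":0,"wy":0,"wz":0}]'

```

```text
t: 16.15
eef_pos: [0.5644, 0.2141, 0.1016]
ee_rot: [3.142, -0.0, -1.749]
force: [0.3, -0.1, -0.6]
width: 0.0095
gripper_force: 40.0
```

```bash
python3 -m crank '[{"dx":-0.05,"dy":0,"dz":0,"wx":0,"wy":0,"wz":0},{"dx":-0.1,"dy":0,"dz":0,"wx":0,"wy":0,"wz":0},{"dx":-0.15,"dy":0,"dz":0,"wx":0,"wy":0,"wz":0},{"dx":-0.2,"dy":0,"dz":0,"wx":0,"wy":0,"wz":0},{"dx":-0.25,"dy":0,"dz":0,"wx":0,"wy":0,"wz":0},{"dx":-0.25,"dy":0,"dz":0,"wx":0,"wy":0,"wz":0},{"dx":-0.25,"dy":0,"dz":0,"wx":0,"wy":0,"wz":0},{"dx":-0.25,"dy":0,"dz":0,"wx":0,"wy":0,"wz":0},{"dx":-0.25,"dy":0,"dz":0,"wx":0,"wy":0,"wz":0},{"dx":-0.25,"dy":0,"dz":0,"wx":0,"wy":0,"wz":0}]'

```

```text
t: 17.4
eef_pos: [0.5649, 0.2166, 0.1016]
ee_rot: [3.142, 0.0, -1.749]
force: [0.5, -0.6, -1.3]
width: 0.0099
gripper_force: 40.0
```

```bash
python3 -m crank '[{"dx":-0.05,"dy":0,"dz":0,"wx":0,"wy":0,"wz":0},{"dx":-0.1,"dy":0,"dz":0,"wx":0,"wy":0,"wz":0},{"dx":-0.15,"dy":0,"dz":0,"wx":0,"wy":0,"wz":0},{"dx":-0.2,"dy":0,"dz":0,"wx":0,"wy":0,"wz":0},{"dx":-0.2,"dy":0,"dz":0,"wx":0,"wy":0,"wz":0},{"dx":-0.2,"dy":0,"dz":0,"wx":0,"wy":0,"wz":0},{"dx":-0.2,"dy":0,"dz":0,"wx":0,"wy":0,"wz":0},{"dx":-0.2,"dy":0,"dz":0,"wx":0,"wy":0,"wz":0},{"dx":-0.2,"dy":0,"dz":0,"wx":0,"wy":0,"wz":0},{"dx":-0.2,"dy":0,"dz":0,"wx":0,"wy":0,"wz":0}]'

```

```text
t: 18.65
eef_pos: [0.565, 0.2175, 0.1016]
ee_rot: [3.141, -0.002, -1.749]
force: [-0.3, -5.1, 1.4]
width: 0.0097
gripper_force: 40.0
```

Butted against the stop: Fy is -5 N. Now press straight down.

```bash
python3 -m crank '[{"dx":0,"dy":0,"dz":0.2,"wx":0,"wy":0,"wz":0},{"dx":0,"dy":0,"dz":0.4,"wx":0,"wy":0,"wz":0},{"dx":0,"dy":0,"dz":0.6,"wx":0,"wy":0,"wz":0},{"dx":0,"dy":0,"dz":0.8,"wx":0,"wy":0,"wz":0},{"dx":0,"dy":0,"dz":1,"wx":0,"wy":0,"wz":0},{"dx":0,"dy":0,"dz":1.2,"wx":0,"wy":0,"wz":0},{"dx":0,"dy":0,"dz":1.3,"wx":0,"wy":0,"wz":0},{"dx":0,"dy":0,"dz":1.3,"wx":0,"wy":0,"wz":0},{"dx":0,"dy":0,"dz":1.3,"wx":0,"wy":0,"wz":0},{"dx":0,"dy":0,"dz":1.3,"wx":0,"wy":0,"wz":0}]'

```

```text
t: 19.9
eef_pos: [0.5649, 0.2175, 0.0892]
ee_rot: [3.141, -0.002, -1.749]
force: [-1.8, -6.0, 6.6]
width: 0.0096
gripper_force: 40.0
```

```bash
python3 -m crank '[{"dx":0,"dy":0,"dz":0.1,"wx":0,"wy":0,"wz":0},{"dx":0,"dy":0,"dz":0.2,"wx":0,"wy":0,"wz":0},{"dx":0,"dy":0,"dz":0.3,"wx":0,"wy":0,"wz":0},{"dx":0,"dy":0,"dz":0.4,"wx":0,"wy":0,"wz":0},{"dx":0,"dy":0,"dz":0.5,"wx":0,"wy":0,"wz":0},{"dx":0,"dy":0,"dz":0.5,"wx":0,"wy":0,"wz":0},{"dx":0,"dy":0,"dz":0.5,"wx":0,"wy":0,"wz":0},{"dx":0,"dy":0,"dz":0.5,"wx":0,"wy":0,"wz":0},{"dx":0,"dy":0,"dz":0.5,"wx":0,"wy":0,"wz":0},{"dx":0,"dy":0,"dz":0.5,"wx":0,"wy":0,"wz":0}]'

```

```text
t: 21.15
eef_pos: [0.565, 0.2175, 0.0853]
ee_rot: [-3.141, -0.001, -1.749]
force: [-4.8, -6.8, 14.9]
width: 0.0099
gripper_force: 40.0
```

```bash
python3 - <<'E'
from h import *
to((.565,.2175,.0853),-1.749)
a=arm.grab_frame('scene');b=arm.grab_frame('top')
out=np.hstack([cv2.resize(a[280:400,320:420],None,fx=4,fy=4,interpolation=2),cv2.resize(b[110:230,100:200],None,fx=4,fy=4,interpolation=2)])
save('home.png',out)
for c in('scene','top'):
    for n in('tin','tape','driver'): print(c,n,[(np.round(d['centre'],3).tolist(),round(d['confidence'],2)) for d in arm.mark_of(c,n)][:1])
E
```

```text
d cm [-0.  0. -0.] w deg [-0.01 -0.08 -0.  ] pos [0.565  0.2175 0.0853] [-3.1414e+00 -1.4000e-03 -1.7490e+00] F [-4.8  -6.8  14.89] t 21.15 grip 40.00552833080292 0.009886311429367911
scene tin [([0.652, -0.238, -0.002], 0.74)]
scene tape [([0.411, -0.143, 0.004], 0.9)]
scene driver []
top tin [([0.65, -0.238, -0.001], 0.93)]
top tape [([0.412, -0.139, -0.002], 0.86)]
top driver [([0.401, 0.206, -0.002], 0.69)]
```

View pics/home.png

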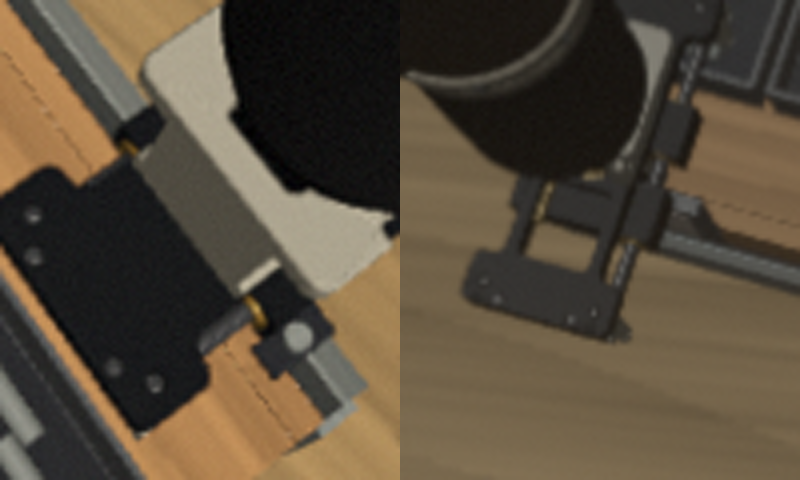

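The plate sits by the stop (scene crop 290,335), and the tin, tape and driver haven't moved. A small extra press will confirm the hard stop, and I'll ease the lateral load.

```bash
python3 -m crank '[{"dx":0,"dy":0.03,"dz":0.05,"wx":0,"wy":0,"wz":0},{"dx":0,"dy":0.05,"dz":0.1,"wx":0,"wy":0,"wz":0},{"dx":0,"dy":0.05,"dz":0.15,"wx":0,"wy":0,"wz":0},{"dx":0,"dy":0.05,"dz":0.15,"wx":0,"wy":0,"wz":0},{"dx":0,"dy":0.05,"dz":0.15,"wx":0,"wy":0,"wz":0},{"dx":0,"dy":0.05,"dz":0.15,"wx":0,"wy":0,"wz":0},{"dx":0,"dy":0.05,"dz":0.15,"wx":0,"wy":0,"wz":0},{"dx":0,"dy":0.05,"dz":0.15,"wx":0,"wy":0,"wz":0},{"dx":0,"dy":0.05,"dz":0.15,"wx":0,"wy":0,"wz":0},{"dx":0,"dy":0.05,"dz":0.15,"wx":0,"wy":0,"wz":0}]'

```

```text
t: 22.8
eef_pos: [0.5651, 0.2175, 0.0852]
ee_rot: [-3.14, -0.001, -1.749]
force: [-6.9, -7.0, 24.4]
width: 0.0101
gripper_force: 40.0
```

It moved only 0.1 mm for +9.5 N, so it is on the hard stop. Handing in.

```bash
python3 -c "
from station import arm
print(arm.job_done())"
```

```text
the job is handed in; nothing more can be done
None
```

I handed the job in at about 23 s: the label holder is still gripped at 40 N, butted against the end stop and pressed onto the strip's hard stop, with the tin, tape roll and screwdriver where they were; the judge's verdict was not returned.

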